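Set and close a quick-release clamp on a heat sink

TASK

Take the heat sink out of its nest and stand it, fins up, on the bed of the open quick-release clamp, lengthwise between the jaws; the jaws leave no room for fingers along its sides, so put it down on the bench on the way and take it again by its ends. Turn the adjuster nut clockwise until the cam lever would meet firm resistance about half way through its swing, no tighter, then swing the lever fully closed and leave the heat sink held. Leave the battery pack, the wick reel and the marker where they lie.

Things in the scene. Friction and masses are not known exactly. Their poses are not given: they have to be found in the camera images.
- heat_sink: Loose bare-aluminium heat sink with five upright lengthwise fins: 64 long (its x), 40 wide (its y), 42 high; 0.15 to 0.31 kg. Origin: centre of its underside; z up through the fins. It starts in the nest, fins up, its underside 6 above the bench. Symmetric under a half turn. The bench near the robot between nest and clamp (round x = 420, y = 20) is clear.
- nest: Fixed nest: base plate 100 (x) x 60 (y) x 6 with two black end posts, 12 (x) x 40 (y), tops 50 above the bench, inner faces at x = -34 and +34: they cover the heat sink's ends, so that only its long sides (facing nest +y and -y) can be taken. Origin: centre of its underside, on the bench.
- clamp: Fixed quick-release clamp, base plate 100 (x) x 250 (y) x 12, its top the bed. Origin: centre of the underside, on the bench. Clamps along its y: stop jaw and adjuster nut on the +y side, pressure pad and cam lever on the -y side. Jaws 44 long in x, centred on x = 0, up to z = 56. The heat sink's x goes along the clamp's x (either way round), its centre within 14 of the origin in x and y.
- stop_face (a point): Centre of the stop jaw's clamping face (faces clamp -y), 34 above the bench. Starts at clamp y = +22.7 to +28.3 (its carriage is fixed at a different place each time). Each rad of the nut moves it 3 in clamp -y. With the 40 wide heat sink the lever meets resistance exactly half way when this face stands at clamp y = +20; 17.4 to 21.9 is right.
- pad_face (a point): Centre of the pressure pad's clamping face (faces clamp +y), 34 above the bench. At clamp y = -30.7 with the lever at 0; lever angle A carries it in clamp +y by 13 sin A + sqrt(1600 - 169 cos^2 A) - 37.8: 10.7 half way, 15.2 closed. Once it has slid the heat sink along the bed against the stop jaw, it sinks back against its springs: 20 N at first, then 11 N more per mm.
- pressure_pad: The pressure pad: steel plate 44 (x) x 10 (y) x 43 high, on springs, moved by the lever. Its axes are the clamp's; its origin is the clamp's origin with the lever at 0 and shifts along y with the pad. Use pad_face for its face.
- adjuster_nut (a joint): Angle of the adjuster nut, rad, 0 (loosest) to 4.2; grows clockwise seen from above and tightens. Starts between 0 and 0.3, too loose. Friction 0.28 N m; stays where it is left. At 0 its grip bar lies along the clamp's y.
- nut_grip (a point): On the nut's vertical axis (about 90 from the clamp's origin in +y), 70 above the bench, at mid-height of its upright steel grip bar: 52 long, 14 thick (grip across this), from 56 to 84 above the bench, on a knurled disc of diameter 45. x axis: across the bar's thickness; y axis: along the bar.
- cam_lever (a joint): Angle of the cam lever, rad, 0 (fully open) to 1.65 (fully closed, over centre, stays shut by itself); grows clockwise seen from above. Starts between 0 and 0.2. Vertical pivot at clamp x = 0, y = -94. Stays where it is left.
- lever_knob (a point): Centre of the upright round black knob at the lever's end: diameter 18, from 54 to 92 above the bench, this point 75 above it and 75 from the pivot. At angle 0 it lies in clamp -y from the pivot, closed in clamp -x from the pivot (towards the robot). Arm 16 wide, top 54 above the bench. Closing takes up to about 10 N at the knob, firmly resisting from where the jaws meet the heat sink.
- battery_pack: Loose bystander: blue two-cell battery pack 113 x 37 x 19, origin at its underside; leave alone.
- wick_reel: Loose bystander: flat yellowish reel of desoldering wick, diameter 48 x 10, origin at its underside; leave alone.
- marker_black: Loose bystander: white marker pen with black cap, 133 x 13 x 14; leave alone.
Not all that is in view belongs to the job. Leave any blue or orange look-alike of the heat_sink alone.

How it is judged:
By the outcome, as a careful person would: the job done as asked, in the order asked, and still so for the second after the job is handed in, with the robot touching nothing.
It also fails if it takes over 72 s, if anything falls off the work surface, if the arm or the gripper's body presses on something with over 40 N, if the wrist force passes 120 N, or if a joint passes its speed limit or range.

ROBOT

A 6-joint arm with a two-finger parallel gripper is mounted at the origin on a cart in front of the work surface, level with it; the furniture and walls round the work are solid. World frame = base frame: x ahead of the robot, y to its left, z up, the work surface at z = 0. Lengths are in m, angles in rad, forces in N, time in s.
With the tool pointing down it reaches from about 0.35 to 0.725 m from the base axis. Payload 4.3 kg.
Tool frame: the origin (TCP) lies midway between the tips of the shut fingers; the grasp point (between the pads) lies ctrl.tcp_to_grasp behind it (ctrl.tcp_to_grasp is the distance from the TCP to the grasp point, in m); z points along the fingers, y is the line along which they close (so a half turn about z gives the same grasp; the last joint's range is limited). The gripper opens to 85 mm and grips with 20 to 120 N. Pads are 22 mm wide; open, the fingers measure 114 mm over their backs; the gripper's body (76 mm by 85 mm) begins 54 mm behind the grasp point. The pads swing forward as they close: fully open they stand 13 mm farther back than shut.
Start: joints at [-0.11, 0.377, 0.081, 1.274, 0, 1.46], TCP at [0.575, 0, 0.231] pointing down, gripper open.
Joint ranges: [-2.72, 2.72], [-0.84, 1.66], [-1.02, 1.22], [-1.77, 2.12], [-1.37, 1.28], [-3.14, 3.14]. Speed limits (rad/s): [2.57, 2.57, 3.14, 3.14, 3.14, 3.14].

INTERFACE

Orientations are given as a rotation vector (axis times angle).
In Python, from workcell import ctrl, imaging gives the robot as it stands.
- The arm moves only by the tool servo_tool, never from a script. Its argument "steps" is a list of rows, each a list of 6 numbers: the shift along the tool's x, y, z in mm, then the turn, a rotation vector about the tool's x, y, z in rad. A call has 1 to 8 rows; each row is the pose to reach, as a shift and turn from the pose commanded when the call began, along the tool's axes at that moment; what a row does not reach only later rows make up. A row lasts 1/8 s, in which the tool goes at most 62.5 mm and 10.7 degrees, less where a joint would pass 70% of its speed; a pose out of reach is approached as far as the arm can. A call with a gripper value outside its range is refused whole. "claw" is the closure, from -1 (fully open) to 1 (shut), set as the call begins (left out, the last holds). The fingers move at their own pace and stop on an object; the grip force is fixed at half the most. Time passes only in rows, so rows that repeat a pose let the fingers close. It gives the time, the measured TCP pose, the force, the opening and the grip force at its end, in the units of the state.
- ctrl.state(): the state, without advancing time (a new reading comes with each control period).
- imaging.grab_frame(name): name is "scene" or "side" or "wrist"; returns a dict with "img" (480x640x3 uint8, red, green, blue), "range_z" (480x640 float32, m along the optical axis (not along the pixel's ray), 0 where there is no reading), "fovy" (degrees; the focal length in pixels is half the picture's height over the tangent of half this angle, whatever the lens; pixels are square), "cx", "cy" (the principal point, pixels), "position" and "rotation" of the camera in the world; the wrist camera has in their place "hand_eye" (4x4, takes a point from camera to tool coordinates, whose origin is the TCP and whose axes are the flange's). Camera axes: x right, y down, z forward; pixel columns grow to the right and rows downward; lengths in m; the calibration is good to about 2 mm. A picture is of the moment at which its call begins: read the wrist's pose just before it.
- ctrl.hand_in(): hands the job in; it is judged then, once.
The state is a dict: "t": time; "joint_pos": joint angles; "dq": joint speeds; "tau": joint torques, N m; "tcp_pos": TCP position; "tcp_rot": TCP orientation; "ft_force": force on the tool from outside, world axes, zero at the start; "wrist_torque": the same for the moment, N m; "finger_gap": opening from 0.0 (shut) to 1.0 (fully open); "grip_force": force on a finger pad.
Only numpy, scipy, OpenCV 4.12 (cv2) and the standard library are available. Lean on these libraries where they do the work, as an engineer would, in place of code of your own. Each camera call takes 0.05 s, during which the arm holds its last target. There are 200 camera calls.

## Working session

There is one attempt and no reset: what is moved stays moved. The work goes in short steps, Python scripts to look and compute and a tool call to move; the robot and the scene stay as the last step left them, time stands still between calls to the robot, and variables do not carry over. Pictures are saved under pics/ and viewed, at most 10 in all, crops included, and the job is handed in when it is done.

Besides the shell and the picture viewer there is one more tool, called after "Emit:" as name(argument=value, ...) on one line, values as JSON. servo_tool: Moves the arm, as the interface text tells. Its arguments: {"type":"object","properties":{"steps":{"type":"array"},"claw":{"type":"number"}},"required":["steps"]}

```bash
mkdir -p pics; ls; cat > h.py <<'E'
import numpy as np, cv2
from scipy.spatial.transform import Rotation as R
from workcell import ctrl, imaging
def cloud(name):
    s=ctrl.state(); f=imaging.grab_frame(name)
    z=f["range_z"]; F=240/np.tan(np.radians(f["fovy"])/2)
    v,u=np.mgrid[:480,:640]
    P=np.stack([(u-f["cx"])/F*z,(v-f["cy"])/F*z,z],-1)
    if name=="wrist":
        H=np.array(f["hand_eye"]); P=P@H[:3,:3].T+H[:3,3]
        P=P@R.from_rotvec(s["tcp_rot"]).as_matrix().T+np.array(s["tcp_pos"])
    else:
        M=np.array(f["rotation"]); 
        M=M if M.shape==(3,3) else R.from_rotvec(M).as_matrix()
        P=P@M.T+np.array(f["position"])
    P[z==0]=np.nan
    return f["img"],P
def save(n,img): cv2.imwrite("pics/"+n,img[...,::-1])
E
python3 - <<'E'
from h import *
print(ctrl.tcp_to_grasp); print(ctrl.state())
for n in("scene","wrist"):
    i,P=cloud(n); np.save(n+".npy",P); np.save(n+"_i.npy",i); save(n+".png",i)
E
```

```text
pics
0.0187
{'t': 0.0, 'joint_pos': array([-1.10283803e-01,  3.78062132e-01,  7.96429507e-02,  1.27436828e+00,
        8.56560392e-06,  1.46052485e+00]), 'dq': array([-0.00109601, -0.00118347,  0.00179306,  0.00094599,  0.00076954,
       -0.0009152 ]), 'tau': array([ 5.03441061e-04, -4.63600910e+01,  2.69876987e+01,  2.07655923e-02,
       -6.74222474e-05, -6.15417605e-06]), 'tcp_pos': array([5.74366178e-01, 8.82352101e-05, 2.30367982e-01]), 'tcp_rot': array([-2.22035187e+00, -2.22032448e+00,  1.94329179e-03]), 'ft_force': array([-0.18037836,  0.72873439, -0.13602388]), 'wrist_torque': array([-0.03947385,  0.01655017, -0.01598184]), 'grip_force': 0.0, 'finger_gap': 0.9989686232603915}
```

View pics/scene.png

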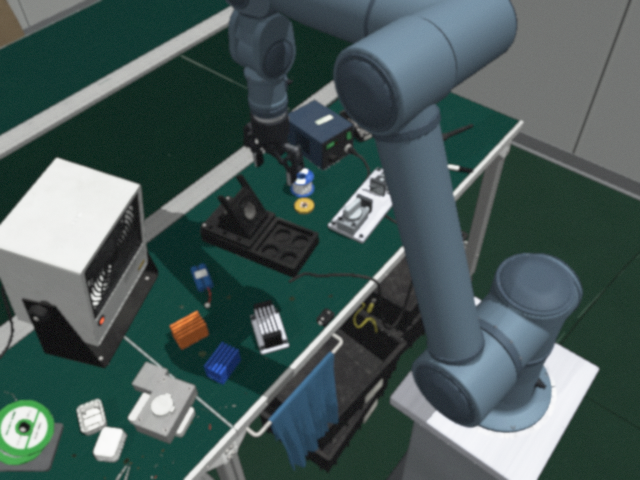

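View pics/wrist.png

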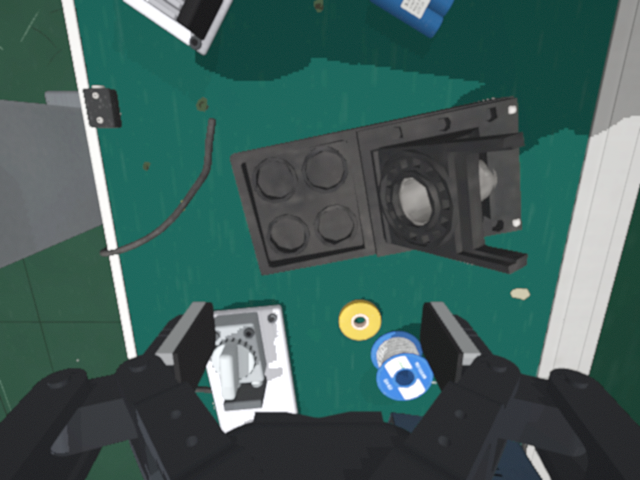

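Scene: the bare, white/silver heat sink in its nest is at about (268,327). The orange (188,330) and blue (222,362) ones are the look-alikes, so the bare-aluminium one between end posts is the one meant. The clamp is at about (360,205). The wrist view shows the clamp's nut end at (240,365) and a corner of the nest at (190,20).

```bash
python3 - <<'E'
from h import *
i,P=cloud("side"); np.save("side.npy",P); np.save("side_i.npy",i)
S=np.load("scene.npy");I=np.load("scene_i.npy");W=np.load("wrist.npy");WI=np.load("wrist_i.npy")
for p in[(268,327),(360,205),(350,215),(245,215),(300,245)]: print(p,S[p[1],p[0]].round(3))
# ortho maps: x 0.25..0.8 up, y 0.45..-0.45 left->right
def ortho(srcs,k=1000):
    H,Wd=550,800; img=np.zeros((H,Wd,3),np.uint8); zz=np.full((H,Wd),-1.)
    for I,P in srcs:
        p=P.reshape(-1,3);c=I.reshape(-1,3);m=np.isfinite(p[:,0])&(p[:,2]<.2)&(p[:,2]>-.02);p=p[m];c=c[m]
        r=((.8-p[:,0])*k).astype(int);q=((.45-p[:,1])*k).astype(int)
        for dr in range(-1,2):
            for dq in range(-1,2):
                a=r+dr;b=q+dq;m=(a>=0)&(a<H)&(b>=0)&(b<Wd)
                o=np.argsort(p[m][:,2]);a_,b_=a[m][o],b[m][o];zn=p[m][o][:,2];k2=zn>zz[a_,b_]
                zz[a_[k2],b_[k2]]=zn[k2];img[a_[k2],b_[k2]]=c[m][o][k2]
    return img,zz
o,z=ortho([(I,S),(WI,W)]); save("ortho.png",o)
crop=cv2.resize(I[280:390,150:310],None,fx=3.5,fy=3.5,interpolation=cv2.INTER_CUBIC)
crop2=cv2.resize(i,(560,420)); 
save("mix.png",np.vstack([crop[:380,:560],crop2])[:,:][:800]) 
save("mix.png",cv2.resize(np.hstack([crop2,cv2.resize(crop,(611,420))]),(800,287)))
E
```

```text
(268, 327) [0.429 0.207 0.041]
(360, 205) [ 0.498 -0.208  0.028]
(350, 215) [ 0.481 -0.144  0.055]
(245, 215) [0.646 0.041 0.102]
(300, 245) [ 0.543 -0.028  0.007]
```

View pics/ortho.png

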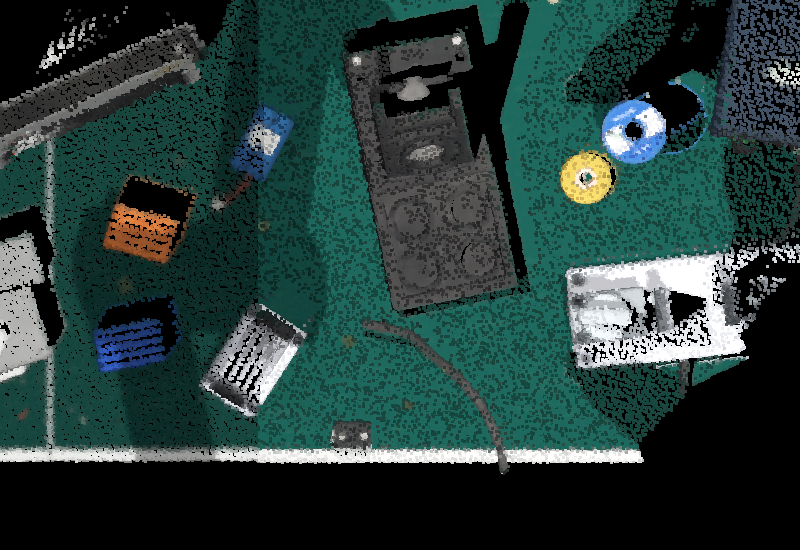

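View pics/mix.png

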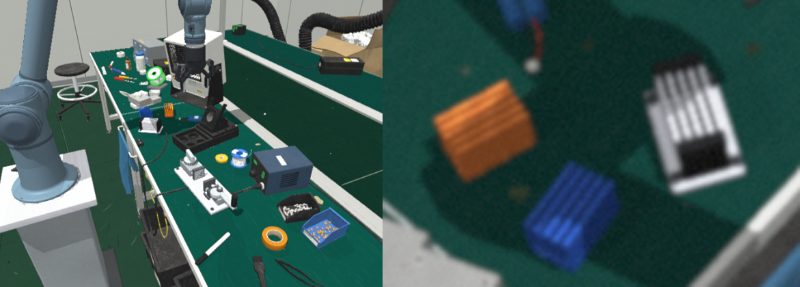

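The ortho map puts the nest at about (253,360), i.e. x≈0.44, y≈0.20, long axis about -36° from world x. The clamp's +y end is at (572,317), with the wick reel at (588,178) and a blue reel at (634,130). The enlarged crop confirms the bare aluminium heat sink between the black posts at (268,327) in the scene picture; the others are orange and blue.

```bash
python3 - <<'E'
from h import *
f=imaging.grab_frame("wrist"); print(np.array(f["hand_eye"]).round(3),f["fovy"])
S=np.load("scene.npy")
# nest base/heat sink fit
p=S.reshape(-1,3);m=(abs(p[:,0]-.44)<.075)&(abs(p[:,1]-.197)<.075)
q=p[m]; 
t=q[(q[:,2]>.03)&(q[:,2]<.06)]
print("top rect",cv2.minAreaRect((t[:,:2]*1000).astype(np.float32)),len(t))
m=(abs(p[:,0]-.5)<.15)&(p[:,1]<-.1)&(p[:,1]>-.45)&(p[:,2]>.007)&(p[:,2]<.1); t=p[m]
print("clamp rect",cv2.minAreaRect((t[:,:2]*1000).astype(np.float32)))
for r,n in((S,"scene"),(np.load("side.npy"),"side")):
    p=r.reshape(-1,3)
    m=(p[:,0]>.3)&(p[:,0]<.75)&(abs(p[:,1])<.45)&(p[:,2]<.2);q=p[m]
    for a in np.arange(-.45,.45,.1):
        k=q[(q[:,1]>a)&(q[:,1]<a+.1)]; 
        print(n,round(a,2),[round(float(k[(k[:,0]>b)&(k[:,0]<b+.1)][:,2].max(initial=-1)),3) for b in(.3,.4,.5,.6)])
E
```

```text
[[-0.001 -0.955 -0.296  0.076]
 [ 1.    -0.001 -0.001 -0.001]
 [ 0.    -0.296  0.955 -0.142]
 [ 0.     0.     0.     1.   ]] 68.51000376317042
top rect ((441.5433044433594, 196.87750244140625), (40.46432113647461, 97.058349609375), 57.03171920776367) 658
clamp rect ((528.8990478515625, -260.77398681640625), (301.53778076171875, 242.10943603515625), 89.96977996826172)
scene -0.45 [0.005, -0.533, 0.028, 0.11]
scene -0.35 [-0.377, 0.061, 0.058, 0.11]
scene -0.25 [0.008, 0.088, 0.06, 0.051]
scene -0.15 [0.014, 0.088, 0.059, 0.033]
scene -0.05 [0.014, 0.04, 0.042, 0.167]
scene 0.05 [0.022, 0.039, 0.042, 0.168]
scene 0.15 [0.054, 0.054, 0.009, 0.025]
scene 0.25 [0.008, 0.048, 0.048, 0.2]
scene 0.35 [0.007, 0.067, 0.056, 0.2]
side -0.45 [0.006, 0.065, 0.095, 0.107]
side -0.35 [0.005, 0.064, 0.067, 0.107]
side -0.25 [0.013, 0.086, 0.06, 0.05]
side -0.15 [0.011, 0.087, 0.041, 0.038]
side -0.05 [0.011, 0.041, 0.041, 0.167]
side 0.05 [0.019, 0.052, 0.04, 0.166]
side 0.15 [0.053, 0.054, 0.007, 0.023]
side 0.25 [0.006, 0.047, 0.045, 0.181]
side 0.35 [0.005, 0.071, 0.056, 0.2]
```

Emit:
servo_tool(steps=[[40,-30,0,0,0,-0.17],[85,-60,0,0,0,-0.34],[130,-95,0,0,0,-0.51],[160,-120,0,0,0,-0.68],[170,-130,0,0,0,-0.85],[175,-135,0,0,0,-0.94],[175,-135,0,0,0,-0.94]], claw=-1)

```text
t: 1.08
tcp_pos: [0.4395, 0.1753, 0.2313]
tcp_rot: [-0.975, -2.986, 0.0]
ft_force: [-0.2, -0.4, -0.6]
finger_gap: 0.993
grip_force: 0.0
```

```bash
python3 - <<'E'
from h import *
i,P=cloud("wrist"); save("w2.png",i)
s=ctrl.state(); print(s["joint_pos"].round(3),s["tcp_pos"],s["tcp_rot"])
M=R.from_rotvec(s["tcp_rot"]).as_matrix(); print(M.round(3))
p=P.reshape(-1,3); c=i.reshape(-1,3).astype(int)
d=np.linalg.norm(p[:,:2]-[.4415,.197],axis=1)<.075
for lo,hi in((.003,.0095),(.040,.0485),(.0485,.055)):
    q=p[d&(p[:,2]>lo)&(p[:,2]<hi)]
    (cx,cy),sz,a=cv2.minAreaRect((q[:,:2]*1000).astype(np.float32)); print(lo,len(q),cx,cy,sz,a)
    loc=(np.array([cx/1000,cy/1000,.05])-s["tcp_pos"])@M; print(" tool shift mm",(loc*1000).round(1))
E
```

```text
[ 0.245  0.172 -0.196  1.203 -0.     0.877] [0.43992368 0.17502246 0.23125585] [ 9.76146069e-01  2.98597097e+00 -3.00589395e-04]
[[-0.807  0.591  0.   ]
 [ 0.591  0.807 -0.   ]
 [-0.    -0.    -1.   ]]
0.003 1330 439.4644775390625 196.82931518554688 (60.84309387207031, 99.73184204101562) 56.96454620361328
 tool shift mm [ 13.3  17.4 181.3]
0.04 1490 439.40386962890625 196.60992431640625 (40.07728576660156, 91.95828247070312) 57.14727020263672
 tool shift mm [ 13.2  17.1 181.3]
0.0485 1229 439.4748229980469 196.5718536376953 (39.51343536376953, 91.64407348632812) 57.21055221557617
 tool shift mm [ 13.1  17.1 181.3]
```

View pics/w2.png

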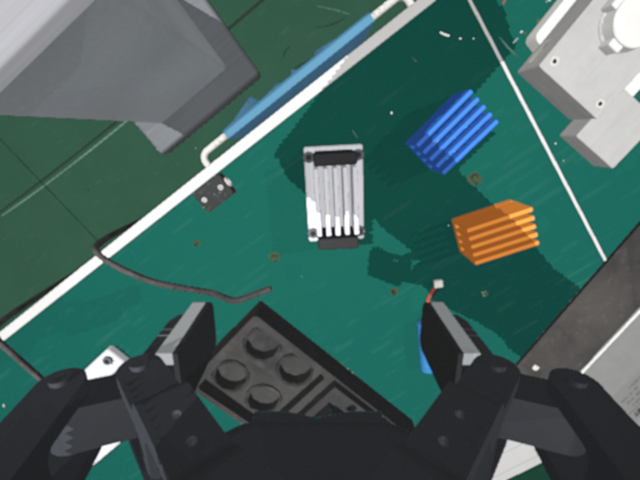

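The wrist picture shows the heat sink at (335,195), fins lengthwise between the black posts; the nest is 13 mm ahead in tool x and 17 mm in tool y. Descending to grasp.

Emit:
servo_tool(steps=[[13,17,50,0,0,-0.057],[13,17,105,0,0,-0.057],[13,17,150,0,0,-0.057],[13,17,185,0,0,-0.057],[13,17,205,0,0,-0.057],[13,17,215,0,0,-0.057],[13,17,215,0,0,-0.057]])

```text
t: 2.0
tcp_pos: [0.4395, 0.1961, 0.016]
tcp_rot: [-0.89, -3.012, 0.001]
ft_force: [0.5, 0.6, -0.4]
finger_gap: 1.002
grip_force: 0.0
```

Emit:
servo_tool(steps=[[0,0,0,0,0,0],[0,0,0,0,0,0],[0,0,0,0,0,0],[0,0,0,0,0,0],[0,0,0,0,0,0],[0,0,0,0,0,0]], claw=1)

```text
t: 2.75
tcp_pos: [0.4405, 0.1966, 0.0173]
tcp_rot: [0.889, 3.011, 0.001]
ft_force: [-0.3, -0.1, 6.3]
finger_gap: 0.463
grip_force: 61.3
```

Emit:
servo_tool(steps=[[0,0,-35,0,0,0],[0,0,-80,0,0,0],[-10,-40,-85,0,0,-0.15],[-25,-90,-85,0,0,-0.3],[-40,-130,-85,0,0,-0.45],[-49,-149,-85,0,0,-0.576],[-49,-149,-60,0,0,-0.576],[-49,-149,-30,0,0,-0.576]])

```text
t: 3.75
tcp_pos: [0.4004, 0.0442, 0.0461]
tcp_rot: [-0.002, 3.14, -0.0]
ft_force: [0.2, -0.2, -3.1]
finger_gap: 0.458
grip_force: 61.6
```

Emit:
servo_tool(steps=[[0,0,20,0,0,0],[0,0,30,0,0,0],[0,0,35,0,0,0],[0,0,35,0,0,0]])

```text
t: 4.25
tcp_pos: [0.4003, 0.0447, 0.0118]
tcp_rot: [-0.004, 3.141, -0.0]
ft_force: [-0.5, 0.1, -1.1]
finger_gap: 0.457
grip_force: 61.6
```

Emit:
servo_tool(steps=[[0,0,0,0,0,0],[0,0,0,0,0,0],[0,0,0,0,0,0],[0,0,-25,0,0,0],[0,0,-75,0,0,0.0],[0,0,-125,0,0,0.18],[0,0,-150,0,0,0.36],[0,0,-170,0,0,0.54]], claw=-1)

```text
t: 5.25
tcp_pos: [0.4004, 0.0446, 0.1829]
tcp_rot: [0.843, 3.024, 0.001]
ft_force: [-0.4, 0.9, 0.6]
finger_gap: 1.004
grip_force: 0.0
```

Emit:
servo_tool(steps=[[0,0,0,0,0,0.18],[0,0,0,0,0,0.36],[0,0,0,0,0,0.54],[0,0,0,0,0,0.72],[0,0,0,0,0,0.9],[0,0,0,0,0,1.03],[0,0,0,0,0,1.03]])

```text
t: 6.12
tcp_pos: [0.3998, 0.0447, 0.1813]
tcp_rot: [2.216, 2.226, 0.0]
ft_force: [0.5, 1.1, 1.0]
finger_gap: 0.999
grip_force: 0.0
```

```bash
python3 - <<'E'
from h import *
i,P=cloud("wrist"); save("w3.png",i)
s=ctrl.state(); print(s["tcp_pos"],s["tcp_rot"])
M=R.from_rotvec(s["tcp_rot"]).as_matrix(); print(M.round(3))
p=P.reshape(-1,3)
d=np.linalg.norm(p[:,:2]-[.40,.045],axis=1)<.06
q=p[d&(p[:,2]>.035)&(p[:,2]<.055)]
(cx,cy),sz,a=cv2.minAreaRect((q[:,:2]*1000).astype(np.float32)); print(len(q),cx,cy,sz,a,np.percentile(q[:,2],95))
print(((np.array([cx/1000,cy/1000,0])-s["tcp_pos"])@M*1000).round(1))
r=p[d&(p[:,2]>.004)&(p[:,2]<.02)];print(len(r))
E
```

```text
[0.39979013 0.04469153 0.1813295 ] [2.21555401e+00 2.22721906e+00 1.80214362e-04]
[[-0.005  1.     0.   ]
 [ 1.     0.005  0.   ]
 [ 0.     0.    -1.   ]]
2472 400.1116943359375 45.51335906982422 (64.02730560302734, 40.045528411865234) 0.16857323050498962 0.042828860535235866
[  0.8   0.3 181.3]
1206
```

View pics/w3.png

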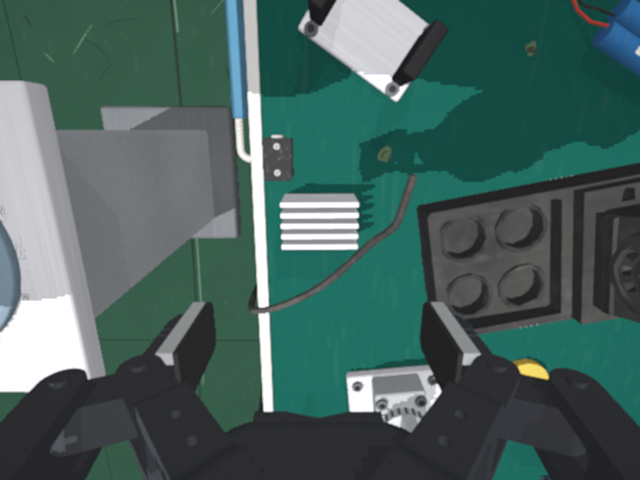

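Heat sink stands at (320,222) on the bench with its length along world x, centred under the tool within 1 mm. A cable passes off its lower right corner, and the fingers will stay above it. Taking it by its ends.

Emit:
servo_tool(steps=[[1,0,50,0,0,0],[1,0,100,0,0,0],[1,0,140,0,0,0],[1,0,165,0,0,0],[1,0,174,0,0,0],[1,0,174,0,0,0]])

```text
t: 6.92
tcp_pos: [0.3998, 0.0457, 0.0073]
tcp_rot: [-2.217, -2.225, 0.001]
ft_force: [0.4, -0.5, 0.5]
finger_gap: 0.999
grip_force: 0.0
```

Emit:
servo_tool(steps=[[0,0,0,0,0,0],[0,0,0,0,0,0],[0,0,0,0,0,0],[0,0,0,0,0,0],[0,0,-1,0,0,0]], claw=1)

```text
t: 7.55
tcp_pos: [0.4006, 0.0456, 0.0091]
tcp_rot: [2.217, 2.224, 0.002]
ft_force: [0.7, 0.4, -2.9]
finger_gap: 0.734
grip_force: 65.8
```

Emit:
servo_tool(steps=[[0,0,-30,0,0,0],[0,0,-80,0,0,0],[-25,10,-130,0,0,0],[-70,30,-165,0,0,0],[-120,50,-190,0,0,0],[-180,70,-190,0,0,0],[-240,85,-190,0,0,0],[-300,90,-190,0,0,0]])

```text
t: 8.55
tcp_pos: [0.4912, -0.256, 0.1984]
tcp_rot: [2.217, 2.225, 0.001]
ft_force: [1.3, -0.0, -2.1]
finger_gap: 0.738
grip_force: 67.2
```

Emit:
servo_tool(steps=[[-50,0,0,0,0,0],[-75,0,0,0,0,0],[-85,0,0,0,0,0],[-85,0,0,0,0,0],[-85,0,0,0,0,0]])

```text
t: 9.18
tcp_pos: [0.491, -0.3376, 0.1984]
tcp_rot: [-2.216, -2.226, -0.001]
ft_force: [-0.1, 0.9, -1.5]
finger_gap: 0.734
grip_force: 67.1
```

```bash
python3 - <<'E'
from h import *
i,P=cloud("wrist"); save("w4.png",i); np.save("w4.npy",P)
s=ctrl.state(); print(s["tcp_pos"],s["tcp_rot"],s["joint_pos"].round(2))
E
```

```text
[ 0.49105544 -0.33763494  0.19844938] [-2.21601225e+00 -2.22618142e+00 -4.98472393e-04] [-0.71  0.43  0.08  1.22  0.    0.86]
```

View pics/w4.png

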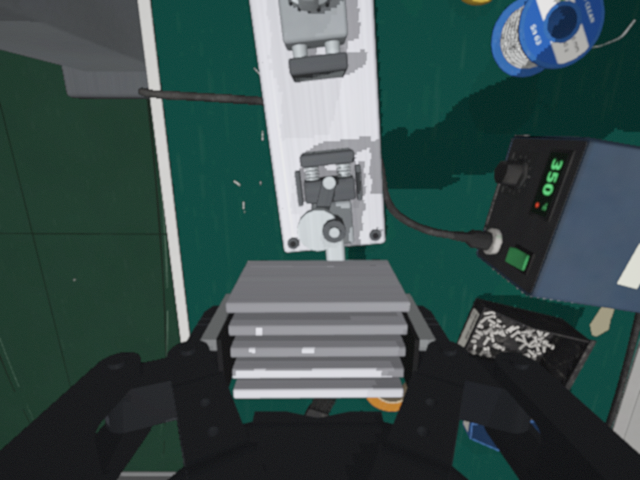

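The wrist picture shows the clamp bed with the stop jaw at (318,67), the pressure pad at (328,158) and the pivot at (333,232); the held heat sink is at (318,330).

```bash
cat > clampfit.py <<'E'
from h import *
def fit(P,c0=(.493,-.245)):
    p=P.reshape(-1,3); p=p[np.isfinite(p[:,0])]
    m=(abs(p[:,0]-c0[0])<.09)&(p[:,1]>c0[1]-.14)&(p[:,1]<c0[1]+.14)
    q=p[m]; b=q[(q[:,2]>.008)&(q[:,2]<.0165)]
    L=[];Rr=[]
    for y in np.arange(b[:,1].min()+.01,b[:,1].max()-.005,.004):
        k=b[abs(b[:,1]-y)<.002]
        if len(k)>8: L.append((y,np.percentile(k[:,0],1)));Rr.append((y,np.percentile(k[:,0],99)))
    L,Rr=np.array(L),np.array(Rr)
    w=Rr[:,1]-L[:,1]; g=abs(w-np.median(w))<.004
    sl=np.polyfit(L[g][:,0],L[g][:,1],1);sr=np.polyfit(Rr[g][:,0],Rr[g][:,1],1)
    th=-np.arctan((sl[0]+sr[0])/2)   # rotation of clamp y from world y (ccw +)
    ex=np.array([np.cos(th),np.sin(th)]);ey=np.array([-np.sin(th),np.cos(th)])
    ymid=L[g][:,0].mean();pt=np.array([(np.polyval(sl,ymid)+np.polyval(sr,ymid))/2,ymid])
    a=(b[:,:2]-pt)@ey; e=(b[:,:2]-pt)@ex; a=a[abs(e)<.05]
    return th,ex,ey,pt,np.percentile(a,.3),np.percentile(a,99.7),np.median(w),(sl,sr),g.sum()
if __name__=="__main__":
    P=np.load("w4.npy"); r=fit(P); th,ex,ey,pt,lo,hi=r[:6]; print(r)
    O=pt+(lo+.125)*ey; print("origin",O,"th",th)
    p=P.reshape(-1,3); p=p[np.isfinite(p[:,0])]; l=np.c_[(p[:,:2]-O)@np.c_[ex,ey],p[:,2]]*1000
    q=l[(abs(l[:,0])<60)&(abs(l[:,1])<130)&(l[:,2]>40)&(l[:,2]<100)]
    h,_=np.histogram(q[:,1],np.arange(-130,131,4)); 
    for a,n in zip(np.arange(-130,130,4),h):
        if n>3:
            k=q[(q[:,1]>=a)&(q[:,1]<a+4)]; print(a,n,k.min(0).round(1),k.max(0).round(1))
E
python3 clampfit.py
```

```text
(np.float64(0.10670909654514518), array([0.99431198, 0.1065067 ]), array([-0.1065067 ,  0.99431198]), array([ 0.49408304, -0.25796933]), np.float64(-0.11294383635163284), np.float64(0.10065180199160978), np.float64(0.09891638003393555), (array([-0.1073345 ,  0.41709593]), array([-0.10689745,  0.51580488])), np.int64(43))
origin [ 0.49279898 -0.24598174] th 0.10670909654514518
-126 27 [  -7.7 -124.3   51. ] [   7.2 -122.1   54.9]
-122 76 [  -8.5 -121.9   49.8] [   7.5 -118.    55.1]
-118 80 [  -8.2 -118.    51.7] [   6.9 -114.1   55.5]
-114 119 [ -22.1 -114.    51.8] [   7.3 -110.    56.3]
-110 150 [ -26.9 -109.9   51.3] [   7.6 -106.    56.5]
-106 157 [ -28.9 -106.    51.8] [   7.7 -102.    63.4]
-102 190 [ -30.2 -102.    53.2] [  8.4 -98.   64.4]
-98 228 [-30.1 -98.   53. ] [  9.8 -94.   65.4]
-94 235 [-30.3 -94.   42.2] [  9.3 -90.   64.9]
-90 257 [-29.5 -90.   40. ] [  8.3 -86.   63.3]
-86 176 [-27.8 -86.   43.6] [  1.8 -82.1  62.1]
-82 167 [-24.3 -81.9  41.7] [ -1.1 -78.   56.6]
-78 92 [-16.1 -78.   41.3] [ -0.3 -74.1  55.8]
-74 69 [-11.4 -74.   40.1] [  1.8 -70.   44.8]
-70 73 [
[... 199 characters left out ...]
  40.3] [  3.3 -52.3  46. ]
-42 267 [-21.5 -41.9  53.5] [ 21.8 -38.   57.8]
-38 284 [-21.9 -38.   52.8] [ 22.  -34.   57.6]
-34 200 [-21.6 -34.   40.9] [ 21.4 -31.9  57.4]
22 150 [-19.9  25.6  40. ] [20.  26.  56.1]
26 388 [-21.9  26.   40.3] [21.6 30.  58. ]
30 363 [-21.8  30.   53.7] [22.  34.  57.8]
34 307 [-21.6  34.   53.3] [22.  37.9 57.6]
50 333 [-24.1  50.1  40. ] [23.7 54.  45. ]
54 382 [-24.3  54.   40.1] [24.7 58.  44.3]
58 384 [-24.6  58.   40. ] [24.5 62.  43.9]
62 580 [-24.5  62.   40. ] [24.8 66.  81. ]
66 504 [-24.3  66.   40. ] [24.9 70.  77.1]
70 307 [-24.3  70.   40. ] [24.7 74.  58.3]
74 78 [-24.5  74.   40. ] [21.8 77.9 43.4]
78 11 [-24.4  78.   40.6] [-18.5  79.2  42.9]
```

Emit:
servo_tool(steps=[[40,0,0,0,0,-0.05],[80,1.5,0,0,0,-0.102],[89.6,1.5,10,0,0,-0.102],[89.6,1.5,60,0,0,-0.102],[89.6,1.5,100,0,0,-0.102],[89.6,1.5,130,0,0,-0.102],[89.6,1.5,145,0,0,-0.102],[89.6,1.5,150,0,0,-0.102]])

```text
t: 10.22
tcp_pos: [0.492, -0.2492, 0.0478]
tcp_rot: [-2.101, -2.334, 0.0]
ft_force: [-0.2, -0.4, -3.0]
finger_gap: 0.737
grip_force: 67.0
```

Emit:
servo_tool(steps=[[0,0,12,0,0,0],[0,0,20,0,0,0],[0,0,26,0,0,0],[0,0,26,0,0,0]])

```text
t: 10.72
tcp_pos: [0.492, -0.2493, 0.022]
tcp_rot: [-2.101, -2.334, 0.0]
ft_force: [-1.2, -0.1, -1.5]
finger_gap: 0.738
grip_force: 67.0
```

Emit:
servo_tool(steps=[[0,0,0.5,0,0,0],[0,0,0.5,0,0,0],[0,0,0.5,0,0,0],[0,0,-20,0,0,0],[0,0,-70,0,0,0],[-10,0,-120,0,0,0],[-20,0,-170,0,0,0],[-20,0,-170,0,0,0]], claw=-1)

```text
t: 11.72
tcp_pos: [0.4972, -0.2719, 0.1975]
tcp_rot: [2.096, 2.327, 0.002]
ft_force: [-0.4, 0.5, -0.7]
finger_gap: 0.997
grip_force: 0.0
```

```bash
cat > m5.py <<'E'
import sys
from h import *
i,P=cloud("wrist"); n=sys.argv[1]; save(n+".png",i); np.save(n+".npy",P)
s=ctrl.state(); print(s["t"],s["tcp_pos"],s["joint_pos"].round(2)); M=R.from_rotvec(s["tcp_rot"]).as_matrix(); print("tool x,y",M[:2,0].round(4),M[:2,1].round(4))
O=np.array([.49280,-.24598]);th=.1067;ex=np.array([np.cos(th),np.sin(th)]);ey=np.array([-np.sin(th),np.cos(th)])
p=P.reshape(-1,3); l=np.c_[(p[:,:2]-O)@np.c_[ex,ey],p[:,2]]*1000; l=l[np.isfinite(l[:,0])]
def rect(nm,x,y,z):
    q=l[(l[:,0]>x[0])&(l[:,0]<x[1])&(l[:,1]>y[0])&(l[:,1]<y[1])&(l[:,2]>z[0])&(l[:,2]<z[1])]
    if len(q)<5: print(nm,"none");return
    r=cv2.minAreaRect(q[:,:2].astype(np.float32)); print(nm,len(q),np.round(r[0],1),np.round(r[1],1),round(r[2],1),"min/max",np.percentile(q,1,axis=0).round(1),np.percentile(q,99,axis=0).round(1))
rect("bar",(-40,40),(55,130),(76,92))
rect("sink",(-45,45),(-29,24.5),(47.5,62))
rect("stop",(-26,26),(10,45),(46,62))
rect("pad",(-26,26),(-50,-20),(46,62))
rect("knob",(-100,60),(-200,-70),(80,100))
E
python3 m5.py w5
```

```text
11.775 [ 0.49585701 -0.27067378  0.19474451] [-0.61  0.36 -0.03  1.17  0.    0.85]
tool x,y [-0.1044  0.9945] [0.9945 0.1044]
bar 1754 [ 0.1 90.3] [52.2 14. ] 82.5 min/max [-8.7 65.  79.5] [  8.7 114.7  85.4]
sink 2321 [-2.2 -3.7] [63.6 40.5] 0.3 min/max [-33.3 -23.3  47.8] [29.  16.4 55.4]
stop 1266 [-0.  25.4] [25.1 51.7] 89.8 min/max [-24.3  12.9  47.9] [24.1 37.9 57.3]
pad 959 [ -0.  -31.1] [22.2 51.1] 90.0 min/max [-23.9 -41.8  46.7] [ 23.8 -20.1  57.1]
knob 422 [  -1.7 -169.6] [17.  17.1] 4.7 min/max [ -10.  -177.4   80.4] [   6.6 -161.4   93. ]
```

View pics/w5.png

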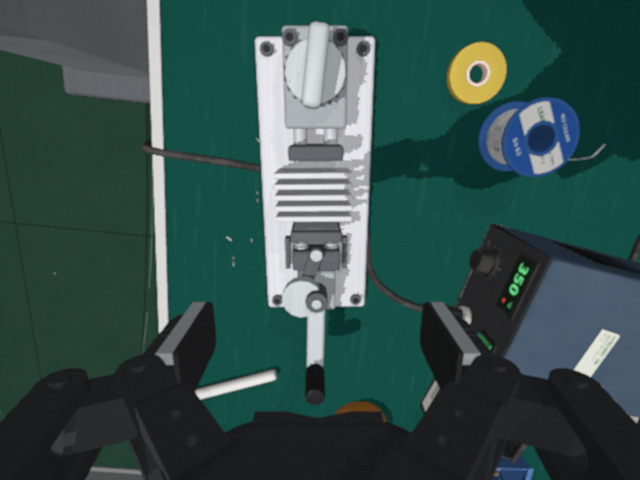

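Placed: the sink lies at (313,195) between stop jaw (316,153) and pad (315,232), centred within 4 mm. The nut bar at (317,63) is turned about 0.13 rad, the lever knob is at (315,385), and the marker lies at (238,385).

Emit:
servo_tool(steps=[[20,0,0,0,0,-0.18],[45,0,0,0,0,-0.36],[70,1,0,0,0,-0.54],[95,1,0,0,0,-0.72],[113.5,1,0,0,0,-0.9],[113.5,1,0,0,0,-1.08],[113.5,1,0,0,0,-1.26],[113.5,1,0,0,0,-1.44]])

```text
t: 12.78
tcp_pos: [0.4822, -0.1555, 0.1905]
tcp_rot: [-0.03, -3.138, -0.002]
ft_force: [0.1, 0.5, 0.1]
finger_gap: 1.001
grip_force: 0.0
```

Emit:
servo_tool(steps=[[0,0,0,0,0,-0.18],[0,0,0,0,0,-0.36],[0,0,0,0,0,-0.54],[0,0,0,0,0,-0.72],[0,0,0,0,0,-0.9],[0,0,0,0,0,-1.08],[0,0,0,0,0,-1.26],[0,0,0,0,0,-1.44]])

```text
t: 13.78
tcp_pos: [0.4822, -0.1556, 0.1905]
tcp_rot: [2.047, -2.381, -0.005]
ft_force: [0.6, 0.1, -0.5]
finger_gap: 1.002
grip_force: 0.0
```

Emit:
servo_tool(steps=[[0,0,0,0,0,-0.132],[0,0,0,0,0,-0.132],[0,0,0,0,0,-0.132]])

```text
t: 14.15
tcp_pos: [0.4828, -0.156, 0.1915]
tcp_rot: [2.192, -2.25, -0.002]
ft_force: [-0.2, -0.5, -0.1]
finger_gap: 0.996
grip_force: 0.0
```

```bash
python3 - <<'E'
from h import *
s=ctrl.state(); print(s["tcp_pos"],s["joint_pos"].round(2)); M=R.from_rotvec(s["tcp_rot"]).as_matrix(); print(M.round(4))
print(((np.array([.4833,-.1562,.059])-s["tcp_pos"])@M*1000).round(1), np.degrees(np.arctan2(M[1,1],M[0,1])))
E
```

```text
[ 0.48282402 -0.15599982  0.19147893] [-0.44  0.26 -0.19  1.12  0.   -1.98]
[[-2.630e-02 -9.997e-01 -1.400e-03]
 [-9.997e-01  2.630e-02  7.000e-04]
 [-7.000e-04  1.400e-03 -1.000e+00]]
[  0.3  -0.7 132.5] 178.49086171839153
```

Emit:
servo_tool(steps=[[0,-0.7,50,0,0,0],[0,-0.7,90,0,0,0],[0,-0.7,118,0,0,0],[0,-0.7,130,0,0,0],[0,-0.7,132,0,0,0],[0,-0.7,132,0,0,0]])

```text
t: 14.9
tcp_pos: [0.485, -0.1568, 0.0613]
tcp_rot: [-2.193, 2.248, -0.003]
ft_force: [-0.5, 0.0, 0.6]
finger_gap: 1.001
grip_force: 0.0
```

Emit:
servo_tool(steps=[[0,0,0,0,0,0],[0,0,0,0,0,0],[0,0,0,0,0,0],[0,0,0,0,0,0],[0,0,0,0,0,0],[0,0,0,0,0,0],[0,0,0,0,0,0],[0,0,0,0,0,0]], claw=1)

```text
t: 15.9
tcp_pos: [0.4843, -0.1564, 0.0606]
tcp_rot: [-2.194, 2.248, -0.001]
ft_force: [-1.3, 1.2, 5.7]
finger_gap: 0.151
grip_force: 59.5
```

Emit:
servo_tool(steps=[[0,0,0,0,0,0.1],[0,0,0,0,0,0.22],[0,0,0,0,0,0.34],[0,0,0,0,0,0.46],[0,0,0,0,0,0.58],[0,0,0,0,0,0.7],[0,0,0,0,0,0.82],[0,0,0,0,0,0.94]])

```text
t: 16.9
tcp_pos: [0.4845, -0.1565, 0.0606]
tcp_rot: [-0.933, 2.999, -0.001]
ft_force: [-0.7, -0.0, 5.5]
finger_gap: 0.152
grip_force: 59.6
```

Emit:
servo_tool(steps=[[0,0,0,0,0,0.14],[0,0,0,0,0,0.28],[0,0,0,0,0,0.42],[0,0,0,0,0,0.56],[0,0,0,0,0,0.7],[0,0,0,0,0,0.84],[0,0,0,0,0,0.98],[0,0,0,0,0,1.09]])

```text
t: 17.9
tcp_pos: [0.4846, -0.1568, 0.0606]
tcp_rot: [0.757, 3.048, -0.001]
ft_force: [0.1, -1.2, 3.9]
finger_gap: 0.155
grip_force: 59.6
```

Emit:
servo_tool(steps=[[0,0,0,0,0,0.04],[0,0,0,0,0,0.04],[0,0,0,0,0,0.04]])

```text
t: 18.27
tcp_pos: [0.4846, -0.1568, 0.0606]
tcp_rot: [0.813, 3.034, -0.001]
ft_force: [0.3, -2.3, 4.5]
finger_gap: 0.151
grip_force: 59.6
```

```bash
python3 - <<'E'
from h import *
s=ctrl.state(); print(s["tcp_pos"],s["joint_pos"].round(2),s["wrist_torque"],s["finger_gap"]); M=R.from_rotvec(s["tcp_rot"]).as_matrix(); 
a=np.degrees(np.arctan2(M[1,1],M[0,1]));print(a,np.radians(178.5-a))
E
```

```text
[ 0.48455566 -0.15683375  0.06061405] [-0.44  0.37 -0.4   0.8  -0.    0.09] [-0.20667345  0.03029654  0.01513794] 0.1505147040493279
60.00840144104662 2.0680685308051046
```

Emit:
servo_tool(steps=[[0,0,0,0,0,0],[0,0,0,0,0,0],[0,0,0,0,0,0],[0,0,-30,0,0,0],[0,0,-80,0,0,0],[-20,-30,-130,0,0,0.18],[-45,-60,-130,0,0,0.36],[-67,-93,-130,0,0,0.54]], claw=-1)

```text
t: 19.27
tcp_pos: [0.4964, -0.2717, 0.1913]
tcp_rot: [1.599, 2.702, 0.0]
ft_force: [-0.0, -0.9, -0.8]
finger_gap: 1.001
grip_force: 0.0
```

Emit:
servo_tool(steps=[[0,0,0,0,0,0.18],[0,0,0,0,0,0.36],[0,0,0,0,0,0.4],[0,0,0,0,0,0.4],[0,0,0,0,0,0.4]])

```text
t: 19.9
tcp_pos: [0.4956, -0.2703, 0.1902]
tcp_rot: [-2.098, -2.338, -0.0]
ft_force: [-0.1, 0.4, 0.6]
finger_gap: 0.998
grip_force: 0.0
```

```bash
python3 m5.py w6; python3 - <<'E'
from h import *
O=np.array([.49280,-.24598]);th=.1067;ex=np.array([np.cos(th),np.sin(th)]);ey=np.array([-np.sin(th),np.cos(th)])
for n in("w5","w6"):
    p=np.load(n+".npy").reshape(-1,3); l=np.c_[(p[:,:2]-O)@np.c_[ex,ey],p[:,2]]*1000
    for nm,a,b in(("stop",12,60),("pad",-60,-26)):
        q=l[(abs(l[:,0])<20)&(l[:,2]>55)&(l[:,2]<60)&(l[:,1]>a)&(l[:,1]<b)]; print(n,nm,len(q),np.percentile(q[:,1],[0.5,2,50,98,99.5]).round(2))
E
```

```text
19.95 [ 0.49556583 -0.27030062  0.19022607] [-0.61  0.37 -0.04  1.16  0.    0.85]
tool x,y [-0.1074  0.9942] [0.9942 0.1074]
bar 1868 [ 0.1 90.3] [14.3 52. ] 53.8 min/max [-21.6  72.2  77.3] [ 21.6 107.4  85.5]
sink 2733 [-2.1  0.5] [63.7 47.9] 0.0 min/max [-33.1 -23.2  48.1] [28.9 23.9 56.8]
stop 1346 [-0.2 22.2] [19.2 51.4] 90.0 min/max [-24.3  12.7  48. ] [23.9 31.7 57.3]
pad 976 [ -0.2 -30.6] [21.  51.6] 90.0 min/max [-24.3 -40.8  46.5] [ 24.  -20.3  57.1]
knob 447 [  -1.3 -169.9] [16.9 17.8] 14.7 min/max [  -9.9 -178.    80.5] [   7.1 -161.1   93. ]
w5 stop 650 [13.48 26.48 31.93 37.25 37.29]
w5 pad 436 [-41.45 -41.15 -36.64 -32.5  -32.33]
w6 stop 668 [14.55 19.98 25.45 31.37 31.4 ]
w6 pad 439 [-40.81 -40.71 -36.3  -32.14 -32.01]
```

View pics/w6.png

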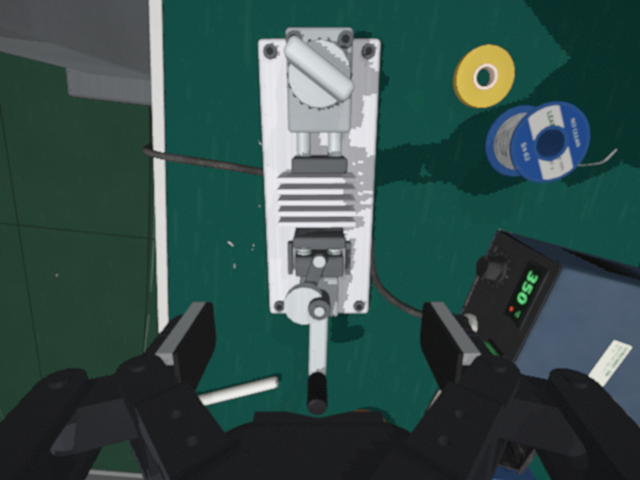

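The nut bar at (318,70) has turned 2.07 rad. The stop jaw at (318,163) now has its face at about clamp y = 20, and the sink and bystanders have not moved. Next is the lever knob at (317,390).

Emit:
servo_tool(steps=[[-50,0,0,0,0,0],[-100,-1,0,0,0,0],[-135,-2,0,0,0,0],[-145,-2,0,0,0,0],[-145,-2,20,0,0,0],[-145,-2,20,0,0,0]])

```text
t: 20.7
tcp_pos: [0.5082, -0.413, 0.1687]
tcp_rot: [-2.096, -2.335, -0.001]
ft_force: [0.4, 0.5, 1.0]
finger_gap: 1.002
grip_force: 0.0
```

```bash
python3 - <<'E'
from h import *
s=ctrl.state(); print(s["tcp_pos"],s["joint_pos"].round(2)); M=R.from_rotvec(s["tcp_rot"]).as_matrix()
print(((np.array([.5094,-.4149,.060])-s["tcp_pos"])@M*1000).round(1), np.arctan2(M[1,1],M[0,1]))
E
```

```text
[ 0.50822816 -0.41299707  0.16868438] [-0.78  0.57  0.22  1.23  0.    0.68]
[ -2.4   1.2 108.7] 0.10780718215873836
```

Emit:
servo_tool(steps=[[-1.5,1,40,0,0,0],[-1.5,1,80,0,0,0],[-1.5,1,100,0,0,0],[-1.5,1,108,0,0,0],[-1.5,1,109,0,0,0]])

```text
t: 21.32
tcp_pos: [0.5106, -0.4159, 0.0619]
tcp_rot: [2.098, 2.337, 0.0]
ft_force: [0.3, 0.5, 0.5]
finger_gap: 0.999
grip_force: 0.0
```

Emit:
servo_tool(steps=[[0,0,0,0,0,0],[0,0,0,0,0,0],[0,0,0,0,0,0],[0,0,0,0,0,0],[0,0,0,0,0,0],[0,0,0,0,0,0],[0,0,0,0,0,0],[0,0,0,0,0,0]], claw=1)

```text
t: 22.32
tcp_pos: [0.5105, -0.4164, 0.0618]
tcp_rot: [2.099, 2.336, 0.0]
ft_force: [-0.8, 1.6, 5.8]
finger_gap: 0.191
grip_force: 58.5
```

Emit:
servo_tool(steps=[[0.4,-7.5,0,0,0,0.1],[1.5,-14.9,0,0,0,0.2],[3.4,-22.2,0,0,0,0.3],[5.9,-29.2,0,0,0,0.4],[9.2,-36,0,0,0,0.5],[13.1,-42.4,0,0,0,0.6],[17.6,-48.3,0,0,0,0.7],[22.8,-53.8,0,0,0,0.8]])

```text
t: 23.32
tcp_pos: [0.4552, -0.3984, 0.0618]
tcp_rot: [-2.845, -1.332, -0.004]
ft_force: [2.7, 3.1, 6.4]
finger_gap: 0.189
grip_force: 58.7
```

```bash
cat > k.py <<'E'
from h import *
s=ctrl.state(); M=R.from_rotvec(s["tcp_rot"]).as_matrix(); th=.1067
d=s["tcp_pos"][:2]-np.array([.5029,-.3402]); d=np.array([[np.cos(th),np.sin(th)],[-np.sin(th),np.cos(th)]])@d
print(s["tcp_pos"],s["joint_pos"].round(2),"lever",np.arctan2(-d[0],-d[1]),"r",np.hypot(*d),"turn",.1078-np.arctan2(M[1,1],M[0,1]),s["ft_force"],s["wrist_torque"])
E
python3 k.py
```

```text
[ 0.45522753 -0.39842429  0.06178904] [-0.83  0.53 -0.13  0.91  0.    1.44] lever 0.7927834727198482 r 0.07525112955548723 turn 0.8029630354938005 [2.74521175 3.08286419 6.40351145] [ 0.63865918 -0.41399712  0.12155241]
```

Half way with little load, as intended. Continuing the swing.

Emit:
servo_tool(steps=[[0.4,-7.5,0,0,0,0.1],[1.5,-14.9,0,0,0,0.2],[3.4,-22.2,0,0,0,0.3],[5.9,-29.2,0,0,0,0.4],[9.2,-36,0,0,0,0.5],[13.1,-42.4,0,0,0,0.6],[17.6,-48.3,0,0,0,0.7],[22.8,-53.8,0,0,0,0.8]])

```text
t: 24.32
tcp_pos: [0.4294, -0.3469, 0.0618]
tcp_rot: [-3.139, -0.119, -0.007]
ft_force: [4.7, 2.4, 3.0]
finger_gap: 0.189
grip_force: 58.5
```

Emit:
servo_tool(steps=[[0.1,-2.5,0,0,0,0.03],[0.2,-5,0,0,0,0.06],[0.3,-6,0,0,0,0.06],[0.3,-6,0,0,0,0.06]])

```text
t: 24.82
tcp_pos: [0.4293, -0.3439, 0.0619]
tcp_rot: [3.137, 0.03, 0.005]
ft_force: [5.1, -3.7, -0.3]
finger_gap: 0.196
grip_force: 58.7
```

```bash
python3 k.py
```

```text
[ 0.42929196 -0.34387773  0.06187596] [-0.79  0.43 -0.29  0.84 -0.    2.33] lever 1.627574170901981 r 0.07369986248186866 turn 1.6596610563624283 [ 5.05351433 -3.7159779  -0.32238342] [-0.6827152  -0.79860807  0.51102846]
```

Emit:
servo_tool(steps=[[0,-3,0,0,0,0],[0,-5,0,0,0,0],[0,-5,0,0,0,0],[0,-5,0,0,0,0]])

```text
t: 25.32
tcp_pos: [0.4293, -0.3438, 0.062]
tcp_rot: [3.128, 0.026, 0.004]
ft_force: [4.3, -15.9, -9.3]
finger_gap: 0.191
grip_force: 58.8
```

```bash
python3 k.py
```

```text
[ 0.42932482 -0.34377389  0.06202323] [-0.79  0.43 -0.3   0.83 -0.01  2.34] lever 1.628959751014912 r 0.07366193258869196 turn 1.6619454059907142 [  4.28928008 -15.93164294  -9.30101257] [-2.73781868 -0.64853938  0.58768972]
```

Hard end stop reached (no movement, force up): fully closed. I'll back off, release, rise and check.

Emit:
servo_tool(steps=[[0,7,0,0,0,0],[0,7,0,0,0,0]])

```text
t: 25.58
tcp_pos: [0.4293, -0.3439, 0.0618]
tcp_rot: [-3.141, -0.03, -0.006]
ft_force: [4.9, 1.5, 2.4]
finger_gap: 0.19
grip_force: 59.8
```

Emit:
servo_tool(steps=[[0,0,0,0,0,0],[0,0,0,0,0,0],[0,0,0,0,0,0],[0,0,-30,0,0,0],[0,0,-80,0,0,0],[0,0,-130,0,0,0],[60,0,-150,0,0,-0.18],[60,0,-150,0,0,-0.36]], claw=-1)

```text
t: 26.58
tcp_pos: [0.4913, -0.3434, 0.2134]
tcp_rot: [3.079, 0.602, 0.006]
ft_force: [-0.6, 0.1, 0.3]
finger_gap: 1.001
grip_force: 0.0
```

Emit:
servo_tool(steps=[[0,0,0,0,0,-0.18],[0,-20,0,0,0,-0.36],[0,-40,0,0,0,-0.54],[0,-50,0,0,0,-0.72],[0,-50,0,0,0,-0.9],[0,-50,0,0,0,-1.08],[0,-50,0,0,0,-1.26],[0,-50,0,0,0,-1.3]])

```text
t: 27.58
tcp_pos: [0.4685, -0.2957, 0.211]
tcp_rot: [-2.097, -2.338, 0.001]
ft_force: [-0.7, 0.8, 0.3]
finger_gap: 1.001
grip_force: 0.0
```

Emit:
servo_tool(steps=[[0,0,0,0,0,0],[0,0,0,0,0,0]])

```text
t: 27.82
tcp_pos: [0.4688, -0.2958, 0.2112]
tcp_rot: [-2.1, -2.336, 0.0]
ft_force: [0.3, -0.6, 0.4]
finger_gap: 1.0
grip_force: 0.0
```

```bash
python3 m5.py w7
```

```text
27.875 [ 0.46879984 -0.2958073   0.21122343] [-0.68  0.34 -0.02  1.21 -0.    0.79]
tool x,y [-0.1062  0.9943] [0.9943 0.1062]
bar 1759 [-0.1 90. ] [14.6 51.9] 54.0 min/max [-21.7  72.   76.8] [ 21.3 107.3  85.3]
sink 2886 [-2.1 -2.4] [63.8 53. ] 0.3 min/max [-33.2 -28.6  48.1] [28.7 24.  57. ]
stop 1193 [ 0.1 20.7] [20.6 51.7] 89.9 min/max [-24.2  10.4  46.9] [24.4 31.  57.4]
pad 608 [  0.1 -33. ] [43.  25.9] 0.1 min/max [-21.4 -29.8  52.9] [ 21.2 -20.1  57.3]
knob 428 [-74.1 -88.8] [16.6 17. ] 80.9 min/max [-82.1 -96.7  80.4] [-65.9 -80.8  93. ]
```

View pics/w7.png

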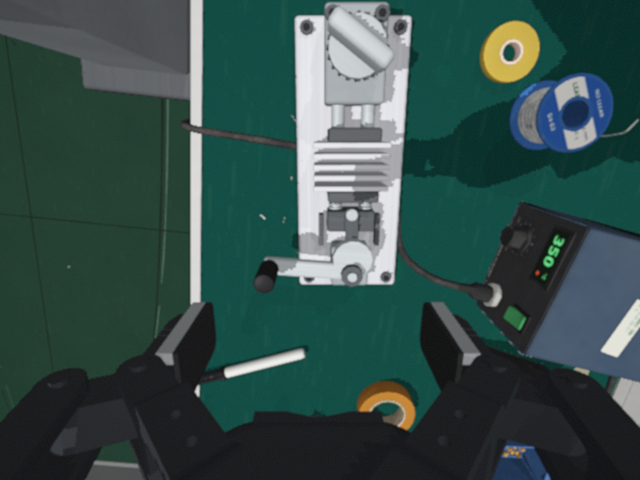

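The lever is closed (knob at (265,275), about 1.65 rad). The sink is held between the jaws at (352,165), and the bystanders in view are untouched.

```bash
python3 -c "
from workcell import ctrl
print(ctrl.hand_in())"
```

```text
the job is handed in; nothing more can be done
None
```

The heat sink is clamped fins up, set down on the bench and regrasped by its ends on the way. I turned the nut 2.07 rad, which puts the stop face at about y = +20, and swung the lever to its end stop; the job was handed in at about 28 s, and no verdict was returned.

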